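# Stir the drying beads and hold the dry box open at its mark

### The arm

A 6-joint arm with a two-finger parallel gripper is mounted at the origin on the work surface. World frame = base frame: x ahead of the robot, y to its left, z up, the work surface at z = 0. Lengths are in m, angles in rad, forces in N, time in s.
With the tool pointing down it reaches from about 0.25 to 0.85 m from the base axis. Payload 12.5 kg.
Tool frame: the origin (TCP) lies midway between the tips of the shut fingers; the grasp point (between the pads) lies arm.grasp_offset behind it (arm.grasp_offset is the distance from the TCP to the grasp point, in m); z points along the fingers, y is the line along which they close (so a half turn about z gives the same grasp; the last joint's range is limited). The gripper opens to 93 mm and grips with 3 to 60 N. Pads are 15 mm wide; open, the fingers measure 128 mm over their backs; the gripper's body (75 mm by 188 mm) begins 65 mm behind the grasp point.
Start: joints at [1.144, 0.351, 1.652, -0, 1.139, -0.085], TCP at [0.184, 0.518, 0.219] pointing down, gripper open.
Joint ranges: [-2.75, 2.75], [-0.79, 2.1], [0.01, 2.65], [-1.57, 4.71], [0.07, 3.14], [-2.87, 2.87]. Speed limits (rad/s): [2.22, 2.22, 2.79, 3.14, 3.14, 3.14].

### API

Orientations are given as a 3x3 rotation matrix whose columns are the frame's x, y, z axes.
In Python, from cell import arm, solver, status, grab_frame, finish_job, outline_of gives the robot as it stands. Calls block until the motion is done:
- arm.reach(position, orientation): joint-space move of the TCP to a pose.
- arm.line_to(position, frame=None, rate=0.15, stop_force=None): straight line of the TCP; frame=None keeps the orientation; rate is the mean speed in m/s. With stop_force (N) it stops when the force on the tool has changed by that much, and returns True; else False.
- arm.goto_joints(angles): joint-space move.
- arm.command_gripper(opening, effort=None): finger opening in m; effort is the grip in N (None keeps the last); returns when the fingers have stopped.
- arm.sleep(seconds).
- solver.solve_ik(position, orientation): joint angles nearest the present ones, or None.
- status.read_state(): the state.
- grab_frame(name): name is "side" or "top"; returns a dict with "img" (400x640x3 uint8, red, green, blue), "fx", "fy", "cx", "cy" (pixels), "rvec" (rotation vector, rad) and "tvec" (3), from world to camera coordinates, as OpenCV has them. Camera axes: x right, y down, z forward; pixel columns grow to the right and rows downward; lengths in m; the calibration is good to about 2 mm. A picture is of the moment at which its call begins. There is no depth.
A pose or a line that the arm cannot do raises arm.PlanningError and nothing moves.
- finish_job(): hands the job in; it is judged then, once.
Trained networks look in a picture, given as the dict that the camera call returned (one of the last four; its "shot" number tells which), for a name from the list of things; names that differ only in an ending like _2 or _b are one class to them, and where a whole thing is asked for, a point or a joint stands for the part that bears it (a point fixed in the world has none). Each returns a list of dicts, best first, with "conf" (0 to 1); they miss things now and then, are a little off and sometimes report something else, mostly with a low value. They report only what shows in the picture. A call takes as long as a camera call.
- outline_of(target, picture): "region" (400x640 bool, what is visible of it) and "xy" ([column, row] in pixels, amid what is visible of it).
The state is a dict: "time_s": time; "q": joint angles; "dq": joint speeds; "effort": joint torques, N m; "tool_pos": TCP position; "tcp_rot": TCP orientation; "force": force on the tool from outside, world axes, zero at the start; "torque": the same for the moment, N m; "gripper_width": finger opening in m; "gripper_force": force on a finger pad.
Only numpy, scipy, OpenCV 4.12 (cv2) and the standard library are available. Lean on these libraries where they do the work, as an engineer would, in place of code of your own. Each camera call takes 0.05 s, during which the arm holds its last target. There are 200 camera calls.

### The job

I want to spoon fresh drying beads into the dry box: take the stirrer from its stand, stir the beads in the steel pot with it, right round the pot so that beads on every side shift from their places, and leave the stirrer standing loose in the pot with all the beads. Then lift the box's sprung lid by its handle until it is in line with the pointer on the arc at its side, and finish while holding it still there, gripper on the handle, as it falls shut if let go. Leave the pointer as it is set and the pump bottle, drum and vial where they stand.

Things in the scene. Friction and masses are not known exactly. Their poses are not given: they have to be found in the camera images.
- drybox: white plastic dry box standing fixed on the trolley, 170 mm deep (its own x) x 150 mm wide (its y) x 90 mm high. Origin at the centre of its underside; its x axis points from the front (handle side, facing the robot) to the hinge side, z up. A steel arc stands 17 mm off its right side (its -y side)
- lid (a joint): angle of the box's lid in rad: 0 shut (level), growing as the front edge rises, at most 1.3. The lid is a flat steel plate 170 x 150 x 8 mm, about 0.3 kg, on top of the box. A spring in the hinge pulls it shut: lifting at the handle takes 3 to 5 N upwards near shut and 6 to 9 N at 0.8 rad, and let go, it falls shut
- lid_handle (a point): middle of the lid's handle: a round black bar, 12 mm diameter, 100 mm long, along the box's y axis, held 45 mm in front of the lid's front edge by two thin arms (90 mm apart, 10 mm thick), in the lid's plane; free space 39 mm between bar and lid edge, open below. It is 215 mm from the hinge axis, 94 mm above the surface when shut. Its axes turn with the lid: x from the handle to the hinge, y along the bar and the hinge axis
- lid_hinge (a point): middle of the hinge axis, on the far top edge of the box, 90 mm above the surface; the axis runs along the box's y
- pointer (a joint): angle of the black pointer on the arc, rad above level, seen from the hinge axis; 0.45 to 0.8. The lid is at the marked angle when joint lid equals joint pointer, its side edge then lying in line with the pointer
- pointer_tip (a point): tip of the slim black pointer (60 x 4 x 4 mm, on a 14 mm black clamp) that sticks out radially from the steel arc on the right side of the box, 180 mm from the hinge axis, 92 mm to the right of the box's middle plane. It can be pushed along the arc but must be left as set. Its axes turn with joint pointer as those of the lid do with joint lid
- pot: open round steel pot fixed on the trolley, outer diameter 130 mm, 80 mm high, wall 4 mm, inner floor 5 mm above the surface, inner diameter about 118 mm; origin at the centre of its underside, z up
- stand: grey plastic block 75 x 75 x 50 mm, fixed, with an upright hole 20 mm wide and 40 mm deep in the middle of its top, in which the stirrer stands at the start; origin at the centre of its underside
- stirrer_center (a point): half-way up the stirrer, an upright rod 165 mm long: round steel foot 16 mm diameter (lowest 20 mm), steel shaft 12 mm diameter, square black grip 16 x 16 mm (flat faces across its x and y axes) over the top 70 mm; 70 g, bottom-heavy. Its z axis runs from foot to grip; this point is 82.5 mm above the foot's end
- stirrer_foot (a point): centre of the stirrer's bottom end
- pump_center (a point): middle of a white pump bottle, 60 mm diameter, 183 mm high; a bystander
- drum_center (a point): middle of a closed steel drum, 94 mm diameter, 112 mm high; a bystander
- vial_center (a point): middle of a small glass vial, 26 mm diameter, 50 mm high; a bystander
- bead0_center (a point): centre of white drying bead 0, a smooth glazed ball of 20 mm diameter, 12 g; the six beads lie numbered round in an even ring, 38 mm from the pot's middle, in one layer on its floor, the middle free
- bead1_center (a point): centre of white drying bead 1, a smooth glazed ball of 20 mm diameter, 12 g; the six beads lie numbered round in an even ring, 38 mm from the pot's middle, in one layer on its floor, the middle free
- bead2_center (a point): centre of white drying bead 2, a smooth glazed ball of 20 mm diameter, 12 g; the six beads lie numbered round in an even ring, 38 mm from the pot's middle, in one layer on its floor, the middle free
- bead3_center (a point): centre of white drying bead 3, a smooth glazed ball of 20 mm diameter, 12 g; the six beads lie numbered round in an even ring, 38 mm from the pot's middle, in one layer on its floor, the middle free
- bead4_center (a point): centre of white drying bead 4, a smooth glazed ball of 20 mm diameter, 12 g; the six beads lie numbered round in an even ring, 38 mm from the pot's middle, in one layer on its floor, the middle free
- bead5_center (a point): centre of white drying bead 5, a smooth glazed ball of 20 mm diameter, 12 g; the six beads lie numbered round in an even ring, 38 mm from the pot's middle, in one layer on its floor, the middle free

How it is judged:
On the way, in this order (a step that is already met when the one before it is completed fails the run):
1. the held stirrer's foot is down in the pot and beads on every side of the pot have shifted (z of stirrer_foot in the frame of pot below 0.05 m and horizontal distance between stirrer_foot and pot below 0.06 m and contact force between the fingers and stirrer above 0.5 N and distance of any of bead0_center, bead1_center from where it was at the start of the episode above 0.012 m and distance of any of bead2_center, bead3_center from where it was at the start of the episode above 0.012 m and distance of any of bead4_center, bead5_center from where it was at the start of the episode above 0.012 m), for 0.1 s.
2. the stirrer is let go, in the pot (z of stirrer_foot in the frame of pot below 0.05 m and horizontal distance between stirrer_foot and pot below 0.06 m and contact force between the fingers and stirrer below 0.2 N), for 0.3 s.
At the end, for the whole second after the job is handed in: The fingers still hold the lid's handle (within 70 mm of its middle), still within 0.07 rad of the pointer's angle, no loose thing propping it; the stirrer is let go with its foot in the pot; all six beads are in the pot. In stirring at least one bead of each pair 0-1, 2-3, 4-5 moved over 12 mm (all of step 2 and distance between each of bead0_center, bead1_center, bead2_center, bead3_center, bead4_center, bead5_center and pot below 0.075 m and angle between the z axis of lid_handle and the z axis of pointer_tip, either way round below 0.07 rad and value of joint lid above 0.3 rad and velocity of joint lid between -0.06 and 0.06 rad/s and contact force between the fingers and drybox above 1 N and distance between the grasp point and lid_handle below 0.07 m and contact force between each of stirrer, pump, drum, vial and drybox below 0.2 N); the arm keeps its last pose, push and grip.
It fails at once if the pump is knocked or shifted by more than 25 mm (distance of pump_center from where it was at the start of the episode above 0.025 m).
It fails at once if the drum is knocked or shifted by more than 25 mm (distance of drum_center from where it was at the start of the episode above 0.025 m).
It fails at once if the vial is knocked or shifted by more than 25 mm (distance of vial_center from where it was at the start of the episode above 0.025 m).
It fails at once if the pointer is moved along its arc (distance of pointer_tip from where it was at the start of the episode above 0.008 m).
It also fails if it takes over 69 s, if anything falls off the work surface, if the arm or the gripper's body presses on something with over 40 N, if the wrist force passes 120 N, or if a joint passes its speed limit or range.

## Working session

There is one attempt and no reset: what is moved stays moved. The work goes in short steps, each a Python script; the robot and the scene stay as the last script left them, time stands still between calls to the robot, and variables do not carry over. Pictures are saved under pics/ and viewed, at most 10 in all, crops included, and the job is handed in when it is done.

```bash
mkdir -p pics; ls
cat > h.py <<'E'
import numpy as np, cv2
from cell import arm, solver, status, grab_frame, finish_job, outline_of
def cam(f):
    R=cv2.Rodrigues(np.array(f["rvec"],float))[0]; return R,np.array(f["tvec"],float).ravel(),np.array([[f["fx"],0,f["cx"]],[0,f["fy"],f["cy"]],[0,0,1.]])
def proj(f,P):
    R,t,K=cam(f); p=(K@(R@np.atleast_2d(P).T+t[:,None])).T; return p[:,:2]/p[:,2:]
def ray(f,uv):
    R,t,K=cam(f); d=R.T@np.linalg.solve(K,[*uv,1.]); return -R.T@t,d/np.linalg.norm(d)
def at_z(f,uv,z):
    o,d=ray(f,uv); return o+d*(z-o[2])/d[2]
def tri(f1,u1,f2,u2):
    P=[]
    for f in(f1,f2):
        R,t,K=cam(f); P.append(K@np.c_[R,t])
    X=cv2.triangulatePoints(P[0],P[1],np.array(u1,float).reshape(2,1),np.array(u2,float).reshape(2,1)).ravel(); return X[:3]/X[3]
def save(f,n): cv2.imwrite(f"pics/{n}.png",f["img"][:,:,::-1])
E
python3 - <<'E'
from h import *
import pickle
s=grab_frame("side");t=grab_frame("top")
save(s,"s0");save(t,"t0")
for f in(s,t):
    R,tt,K=cam(f);print("campos",(-R.T@tt).round(3),"fwd",R[2].round(2),K[0,0])
D={}
for n in["drybox","lid","lid_handle","pointer","pot","stand","stirrer_center","pump_center","drum_center","vial_center","bead0_center"]:
    for k,f in(("s",s),("t",t)):
        r=outline_of(n,f)
        D[n,k]=r
        for o in r[:6 if "bead" in n else 2]:
            ys,xs=np.nonzero(o["region"]);print(n,k,round(o["conf"],2),np.round(o["xy"],1),o["region"].sum(),xs.min(),xs.max(),ys.min(),ys.max())
pickle.dump((s,t,D),open("d.pkl","wb"))
print(arm.grasp_offset,status.read_state()["time_s"])
E
```

```text
pics
campos [0.282 0.649 0.585] fwd [ 0.35 -0.74 -0.57] 387.31282571030414
campos [0.525 0.    1.187] fwd [ 0.05 -0.   -1.  ] 407.9566792534536
drybox s 0.69 [329.9 357.2] 100 324 333 352 363
drybox s 0.63 [350.8 162.7] 3907 307 401 105 195
drybox t 0.76 [424.1 186. ] 4621 389 472 146 233
lid s 0.75 [353.5 149.9] 1779 312 401 131 169
lid t 0.81 [425.2 184.8] 3952 394 453 148 233
lid_handle s 0.91 [354.8 149.6] 1740 312 401 132 168
lid_handle s 0.24 [349.8 161.7] 3713 308 400 105 194
lid_handle t 0.76 [423.2 184. ] 3890 395 453 149 233
pointer t 0.57 [466.  191.3] 98 463 471 186 207
pointer t 0.45 [200.7 158. ] 1242 179 222 140 177
pot s 0.66 [307.1 358.5] 6181 266 351 310 399
pot t 0.87 [198.9 248.5] 1833 173 226 229 275
stand s 0.81 [342.4 261.7] 1541 322 367 238 286
stirrer_center s 0.67 [349.7 224.7] 478 343 355 200 256
stirrer_center t 0.62 [286.9 239.3] 34 283 289 235 240
pump_center s 0.84 [238.2 211.3] 1853 219 251 170 247
pump_center t 0.97 [278.9 142.5] 562 266 291 129 157
drum_center s 0.72 [186.6 290.9] 3858 150 212 253 331
drum_center s 0.35 [353.5 152.7] 1782 313 401 132 169
drum_center t 0.73 [199.7 158.6] 1227 179 221 140 177
vial_center s 0.66 [243.6 275.4] 296 236 249 263 287
vial_center t 0.64 [242.2 175.1] 82 238 248 173 181
bead0_center s 0.66 [289.8 354.2] 111 284 294 349 361
0.0188 1.2
```

Run:
```python
import cv2
t=cv2.imread("pics/t0.png");s=cv2.imread("pics/s0.png")
cv2.imwrite("pics/tc.png",cv2.resize(t[115:295,155:485],None,fx=2.4,fy=2.4,interpolation=cv2.INTER_CUBIC)[:, :800])
cv2.imwrite("pics/sc.png",cv2.resize(s[100:400,130:420],None,fx=2,fy=2,interpolation=cv2.INTER_CUBIC))
```

```text
(no output)
```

View pics/tc.png

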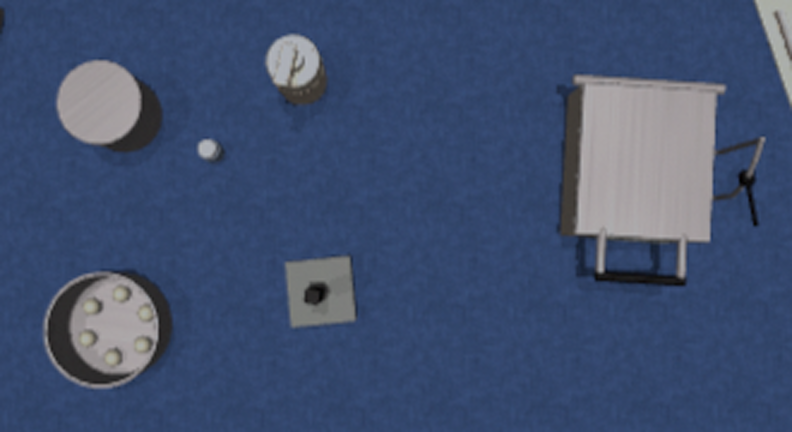

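View pics/sc.png

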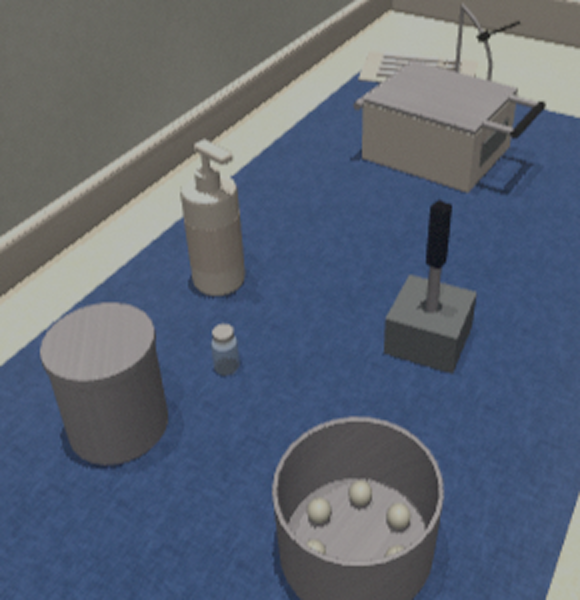

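The top view shows the pot at about (200,252), the stirrer in its stand at (287,237), the box at (423,184) and the pointer tip at about (470,208). In the side view the pointer tip is near (391,111). I'll zoom in on the box and pot.

```bash
python3 - <<'E'
import cv2,numpy as np
t=cv2.imread("pics/t0.png");s=cv2.imread("pics/s0.png")
z=lambda i:cv2.convertScaleAbs(cv2.resize(i,None,fx=4,fy=4,interpolation=cv2.INTER_CUBIC),alpha=1.5)
cv2.imwrite("pics/box.png",np.hstack([z(t[140:240,385:480]),z(s[95:195,305:405])]))
E
python3 - <<'E'
from h import *
import pickle
s,t,D=pickle.load(open("d.pkl","rb"))
# pot rim: centre from outline ellipse bbox in top view
o=D["pot","t"][0]["region"]; 
c,_=max(((c,cv2.contourArea(c)) for c in cv2.findContours(o.astype(np.uint8),0,1)[0]),key=lambda a:a[1])
e=cv2.fitEllipse(cv2.convexHull(c)); print("pot ell",e, at_z(t,e[0],.08))
g=t["img"].astype(float).mean(2)
# stirrer / stand
for n in["pump_center","drum_center","vial_center","stirrer_center"]:
    a=D[n,"s"][0]["xy"];b=D[n,"t"][0]["xy"];print(n,tri(s,a,t,b).round(3))
for n,u in(("stand corners",[(285,262),(350,256),(355,320),(291,327)]),("grip top",[(316,293)])):
    for p in u: print(n,at_z(t,(155+p[0]/2.4,115+p[1]/2.4),.05).round(3))
# side: grip top and shaft entry; triangulate with top
for n,us,ut in(("grip top",(440,205),(318,291)),("pot ctr",(358,478),(108,330))):
    print(n,tri(s,(130+us[0]/2,100+us[1]/2),t,(155+ut[0]/2.4,115+ut[1]/2.4)).round(3))
r=D["stirrer_center","s"][0]["region"];ys,xs=np.nonzero(r)
for y in range(200,257,8): print(y,xs[ys==y].min(),xs[ys==y].max(),end=' ; ')
# beads by brightness in top
m=((g>120)&(t["img"][...,2]<t["img"][...,0]-8)).astype(np.uint8);m[:, :170]=0;m[:225]=0;m[280:]=0;m[:,230:]=0
n,l,st,ce=cv2.connectedComponentsWithStats(m)
for i in range(1,n):
    if st[i,4]>5: print("bead",st[i,4],ce[i].round(1),at_z(t,ce[i],.015).round(3))
E
```

```text
pot ell ((199.33612060546875, 251.14698791503906), (47.40818405151367, 54.22996139526367), 75.8676528930664) [0.44139139 0.31356381 0.08      ]
pump_center [0.734 0.097 0.079]
drum_center [0.693 0.318 0.059]
vial_center [0.65  0.207 0.019]
stirrer_center [0.475 0.075 0.121]
stand corners [0.512 0.116 0.05 ]
stand corners [0.518 0.04  0.05 ]
stand corners [0.444 0.035 0.05 ]
stand corners [0.437 0.109 0.05 ]
grip top [0.475 0.08  0.05 ]
grip top [0.483 0.07  0.168]
pot ctr [0.44  0.315 0.075]
200 349 349 ; 208 345 354 ; 216 344 354 ; 224 343 353 ; 232 343 351 ; 240 344 349 ; 248 343 348 ; 256 344 347 ; bead 32 [204.4 237.1] [0.476 0.318 0.015]
bead 30 [191.8 242.4] [0.462 0.354 0.015]
bead 32 [214.9 245.1] [0.453 0.288 0.015]
bead 29 [190.1 255.9] [0.423 0.358 0.015]
bead 31 [213.3 258.5] [0.415 0.292 0.015]
bead 30 [200.7 263.9] [0.4   0.328 0.015]
```

View pics/box.png

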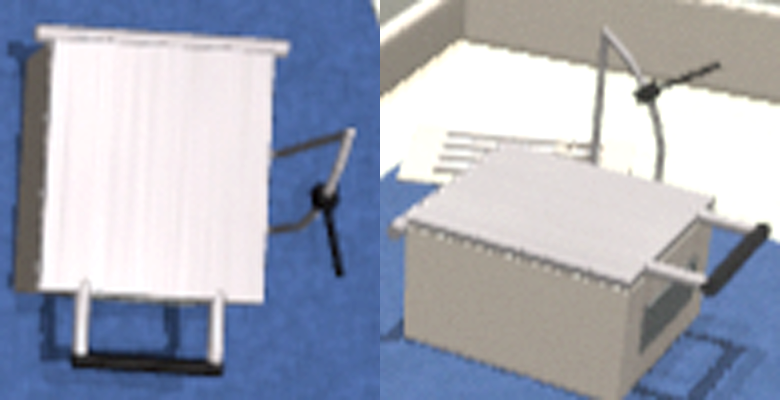

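Run:
```python
from h import *
import pickle
from scipy.optimize import least_squares
s,t,D=pickle.load(open("d.pkl","rb"))
T=lambda u:(385+u[0]/4,140+u[1]/4); S=lambda u:(305+(u[0]-380)/4,95+u[1]/4)
L=lambda r,a,y,z0:(.085-r*np.cos(a),y,.09+r*np.sin(a)+z0)
obs=[(t,T((75,361)),'h',.05),(t,T((221,368)),'h',-.05),(s,S((712,287)),'h',.05),(s,S((768,232)),'h',-.05),
(t,T((272,45)),'l',(.085,-.075)),(t,T((263,303)),'l',(-.085,-.075)),(t,T((40,292)),'l',(-.085,.075)),
(s,S((632,282)),'l',(-.085,.075)),(s,S((714,205)),'l',(-.085,-.075)),
(t,T((340,275)),'p',.18),(s,S((719,66)),'p',.18),(t,T((324,199)),'p',None),(s,S((648,92)),'p',None)]
def loc(k,v,a,r):
    if k=='h': return (-.13,v,.094)
    if k=='l': return (*v,.098)
    return L(v or r,a,-.092,0)
def world(p,q):
    c,n=np.cos(p[2]),np.sin(p[2]); return np.array([p[0]+c*q[0]-n*q[1],p[1]+n*q[0]+c*q[1],q[2]])
f=lambda p:np.ravel([proj(o[0],world(p,loc(o[2],o[3],p[3],p[4])))[0]-o[1] for o in obs])
r=least_squares(f,[.65,-.25,0,.6,.125],loss="soft_l1")
print(r.x.round(4),f(r.x).reshape(-1,2).round(1).tolist())
print("tip tri",tri(s,obs[10][1],t,obs[9][1]).round(3),"handle tri",tri(s,S((740,260)),t,T((148,364.5))).round(3),"pred",world(r.x,(-.13,0,.094)).round(3))
# pot rim: fit with top & side extremes
th=np.linspace(0,2*np.pi,180)
def rim(p): return np.c_[p[0]+.065*np.cos(th),p[1]+.065*np.sin(th),0*th+p[2]]
def g(p):
    a=proj(t,rim(p));b=proj(s,rim(p))
    return [a[:,0].min()-(155+44/2.4),a[:,1].min()-(115+271/2.4),a[:,1].max()-(115+388/2.4),b[:,0].min()-(130+273/2),b[:,0].max()-(130+441/2),b[:,1].min()-(100+418/2)]
q=least_squares(g,[.44,.32,.08]);print("pot",q.x.round(4),np.round(q.fun,1))
for R in (.54,.6): print(status.read_state()["tcp_rot"])
```

```text
[ 0.62   -0.2921 -0.0615  0.5536  0.1214] [[-0.7, -0.4], [0.1, -0.3], [0.4, -0.1], [-0.6, -1.3], [-0.2, 1.0], [0.0, -0.4], [-0.4, -0.5], [0.8, -0.8], [1.1, -3.0], [-0.4, -0.2], [0.6, -0.2], [-0.4, -0.5], [0.6, -0.1]]
tip tri [ 0.547 -0.381  0.183] handle tri [ 0.49  -0.286  0.09 ] pred [ 0.49  -0.284  0.094]
pot [0.4407 0.3218 0.0745] [-0.5 -0.7 -1.2 -0.2  1.3  0.2]
[[-9.42139718e-01  3.35220452e-01 -2.83283178e-05]
 [ 3.35220453e-01  9.42139717e-01 -4.14386298e-05]
 [ 1.27981571e-05 -4.85372105e-05 -9.99999999e-01]]
[[-9.42139718e-01  3.35220452e-01 -2.83283178e-05]
 [ 3.35220453e-01  9.42139717e-01 -4.14386298e-05]
 [ 1.27981571e-05 -4.85372105e-05 -9.99999999e-01]]
```

```bash
cat >> h.py <<'E'
def down(yaw):  # tool down, closing line y at yaw from world y
    c,n=np.cos(yaw),np.sin(yaw); return np.array([[-c,-n,0],[-n,c,0],[0,0,-1.]])
POT=np.array([.4405,.3215]); BOX=np.array([.62,-.2921]); YAW=-.0615; PTR=.5536
def st():
    s=status.read_state(); print(round(s["time_s"],2),np.round(s["tool_pos"],4),"w",round(s["gripper_width"],4),"gf",np.round(s["gripper_force"],1),"F",np.round(s["force"],1),flush=True)
E
python3 - <<'E'
from h import *
arm.command_gripper(.07,25)
arm.reach([.479,.074,.225],down(0)); st()
arm.line_to([.479,.074,.118],rate=.12,stop_force=8); st()
arm.command_gripper(0,15); st()
arm.command_gripper(0,30); st()
arm.line_to([.479,.074,.235],rate=.12); st()
s=grab_frame("side");save(s,"s1")
cv2.imwrite("pics/s1c.png",cv2.resize(s["img"][80:400,220:420,::-1],None,fx=1.8,fy=1.8))
E
```

```text
3.73 [0.479  0.0746 0.225 ] w 0.07 gf 0.0 F [ 0.1 -0.5  0.1]
4.78 [0.4794 0.0741 0.1186] w 0.0703 gf 0.0 F [-0.2  0.4  0.6]
5.66 [0.4786 0.0746 0.118 ] w 0.0168 gf 14.9 F [-1.6  5.1  1.5]
5.88 [0.4785 0.0752 0.1179] w 0.0167 gf 29.8 F [-0.8  9.8  0.6]
7.0 [0.4787 0.0739 0.2342] w 0.0159 gf 30.0 F [ 0.4 -0.6 -0.8]
```

View pics/s1c.png

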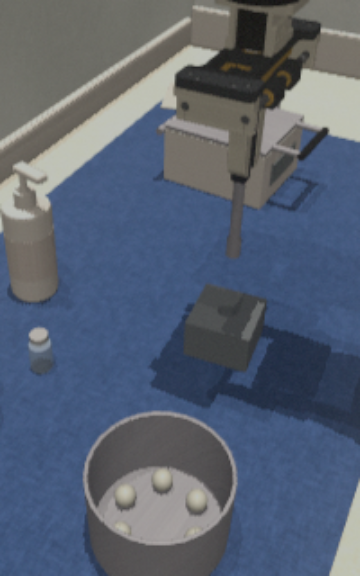

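Stirrer is held upright and clear of its stand. The foot is at crop (234,257) and the beads are still in their ring. Next I stir.

```bash
cat > stir.py <<'E'
from h import *
import cv2
f=grab_frame("side"); e=at_z(f,(220+234/1.8,80+257/1.8),.126); print("foot",e.round(3))
off=np.clip(e[:2]-[.479,.074],-.012,.012)
C=POT-off; print("off",off.round(3))
arm.line_to([*C,.235],rate=.18); st()
hit=arm.line_to([*C,.122],rate=.08,stop_force=6); st(); print("hit",hit)
z=status.read_state()["tool_pos"][2] if hit else .122
if hit: z+=.003
mx=0
for r,turns in((.028,1.1),(.036,1.15)):
    for a in np.linspace(0,2*np.pi*turns,int(20*turns)):
        arm.line_to([C[0]+r*np.cos(a),C[1]+r*np.sin(a),z],rate=.07)
        F=np.linalg.norm(status.read_state()["force"]); mx=max(mx,F)
        if F>25: print("force",F,r,a); break
    st()
print("max",mx)
s=grab_frame("side");t=grab_frame("top");
z2=lambda i:cv2.resize(i[:,:,::-1],(400,400))
cv2.imwrite("pics/st.png",np.hstack([z2(s["img"][270:400,245:375]),z2(t["img"][215:285,165:235])]))
E
python3 stir.py
```

```text
foot [0.477 0.077 0.126]
off [-0.002  0.003]
8.62 [0.4422 0.3184 0.235 ] w 0.0158 gf 30.0 F [ 0.2  0.  -0.2]
10.18 [0.4423 0.3191 0.1224] w 0.0158 gf 30.0 F [ 0.4  0.8 -0.1]
hit False
16.68 [0.4645 0.3358 0.122 ] w 0.0155 gf 30.0 F [ 0.1  0.2 -1. ]
24.1 [0.4616 0.3473 0.1214] w 0.0156 gf 30.0 F [-3.9 -5.3  0.8]
max 6.574446069161985
```

View pics/st.png

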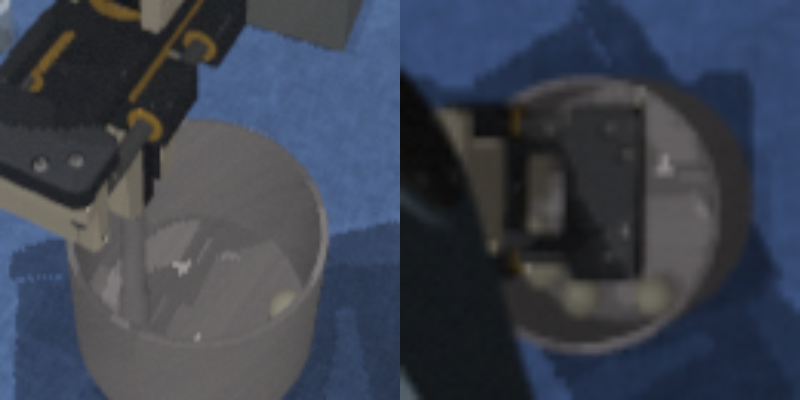

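The right and top of the pot floor are now empty. The beads are bunched along the bottom and left, at (640,290), (580,300) and (545,275) in the composite, so every side has shifted. Now I let go of the stirrer.

Run:
```python
from h import *
C=np.array([.4422,.319]); a=-.9
arm.line_to([*C,.122],rate=.07)
P=C+.025*np.array([np.cos(a),np.sin(a)])
arm.line_to([*P,.122],rate=.07); st()
arm.sleep(.2)
print(arm.line_to([*P,.112],rate=.03,stop_force=2.5)); st()
arm.command_gripper(.09); st()
arm.sleep(.4)
arm.line_to([*P,.26],rate=.12); st()
arm.reach([.35,.1,.3],down(0)); st()
s=grab_frame("side");t=grab_frame("top")
for k,f in(("s",s),("t",t)):
    for o in outline_of("bead0_center",f)[:8]: print("bead",k,round(o["conf"],2),np.round(o["xy"],1),at_z(f,o["xy"],.015).round(3))
z2=lambda i:cv2.resize(i[:,:,::-1],(400,400))
cv2.imwrite("pics/st2.png",np.hstack([z2(s["img"][240:400,225:385]),z2(t["img"][210:290,160:240])]))
```

```text
25.38 [0.458  0.2991 0.1219] w 0.0157 gf 30.0 F [ 0.1  0.1 -0.8]
True
25.93 [0.4577 0.2995 0.1124] w 0.0161 gf 30.0 F [ 0.2 -0.2  5. ]
27.18 [0.4575 0.2994 0.1123] w 0.0901 gf 0.0 F [ 1.1 -0.6 -0.1]
28.96 [0.4575 0.2993 0.2593] w 0.0902 gf 0.0 F [ 0.1 -0.3 -0.7]
29.88 [0.3506 0.1004 0.3   ] w 0.09 gf 0.0 F [ 0.4 -0.  -0.1]
bead t 0.2 [191.3 257.2] [0.42  0.355 0.015]
```

View pics/st2.png

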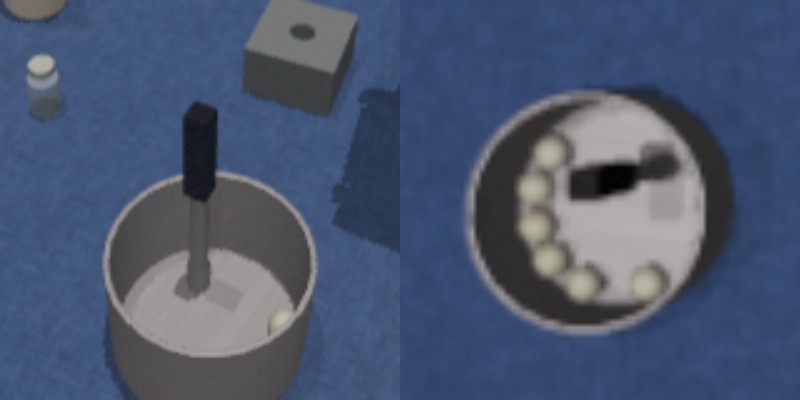

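Stirrer stands free, upright, in the pot with all six beads, which lie along the left and bottom at (550,152) to (648,283). Now the lid.

```bash
cat > lid.py <<'E'
from h import *
def lidpt(a,dx=0):  # grasp point on the bar for lid angle a -> TCP (tool down)
    q=.085-.215*np.cos(a+.0186)+dx
    return np.array([BOX[0]+q*np.cos(YAW),BOX[1]+q*np.sin(YAW),.09+.215*np.sin(a+.0186)-arm.grasp_offset])
E
python3 - <<'E'
from lid import *
ok=None
for psi in(np.pi/2+YAW,-np.pi/2+YAW):
    J=[solver.solve_ik(lidpt(a)+[0,0,d],down(psi)) for a,d in((0,.15),(0,0),(.3,0),(.6,0))]
    print(round(psi,3),[None if j is None else np.round(j,2).tolist() for j in J])
    if all(j is not None for j in J) and (ok is None or abs(J[1][5])<ok[1]): ok=(psi,abs(J[1][5]))
psi=ok[0]
R=down(psi); np.save("R.npy",R)
arm.command_gripper(.032,20)
arm.reach(lidpt(0)+[0,0,.16],R); st()
arm.line_to(lidpt(0)+[0,0,.05],rate=.12,stop_force=6); 
s=grab_frame("side");t=grab_frame("top")
z2=lambda i:cv2.resize(i[:,:,::-1],(400,400))
cv2.imwrite("pics/l1.png",np.hstack([z2(s["img"][80:200,305:425]),z2(t["img"][140:250,385:495])]))
st()
E
```

```text
1.509 [[-0.61, 0.37, 1.6, -0.0, 1.17, 2.6], [-0.61, 0.56, 1.72, -0.0, 0.86, 2.6], [-0.6, 0.49, 1.66, -0.0, 0.99, 2.61], [-0.57, 0.47, 1.53, -0.0, 1.14, 2.63]]
-1.632 [[-0.61, 0.37, 1.6, -0.0, 1.17, -0.55], [-0.61, 0.56, 1.72, -0.0, 0.86, -0.55], [-0.6, 0.49, 1.66, -0.0, 0.99, -0.54], [-0.57, 0.47, 1.53, -0.0, 1.14, -0.51]]
32.65 [ 0.4905 -0.2832  0.2356] w 0.0319 gf 0.0 F [-0.5  0.3 -0.1]
33.82 [ 0.4906 -0.2843  0.126 ] w 0.032 gf 0.0 F [ 1.2 -0.2 -0. ]
```

View pics/l1.png

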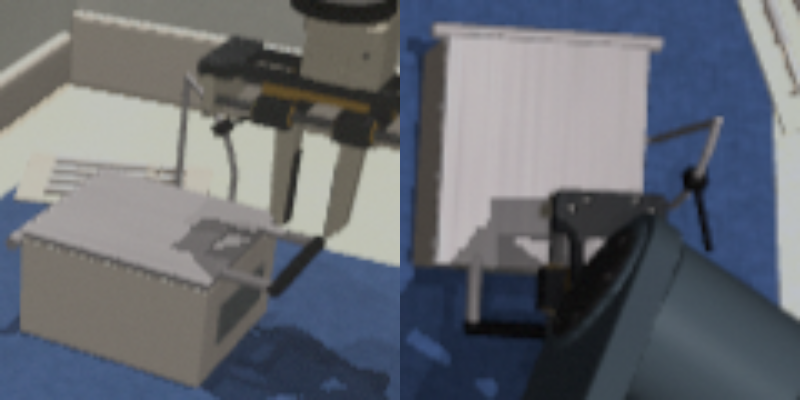

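Fingers straddle the bar: the jaw tips are at about (285,220) and (335,235) in the side half, with the bar between them and the lid edge clear. Going down, gripping and lifting.

Run:
```python
from lid import *
R=np.load("R.npy")
hit=arm.line_to(lidpt(0),rate=.06,stop_force=5); st(); print(hit)
if not hit:
    arm.command_gripper(0,15); st()
    s=status.read_state()
    if .008<s["gripper_width"]<.016:
        arm.command_gripper(0,40); st()
        for a in(.04,.1,.2):
            arm.line_to(lidpt(a),rate=.05); st()
            if np.linalg.norm(status.read_state()["force"])>35: print("STOP");break
```

```text
34.8 [ 0.4905 -0.2842  0.0755] w 0.0323 gf 0.0 F [-0.9  1.4  0. ]
False
35.27 [ 0.4919 -0.2844  0.0757] w 0.0115 gf 15.0 F [ 7.8  0.8 -2.9]
35.49 [ 0.4919 -0.2843  0.0757] w 0.0111 gf 40.0 F [ 9.2  1.3 -2.7]
35.82 [ 0.4923 -0.2844  0.0843] w 0.0108 gf 40.0 F [10.1 -0.3 -5.7]
36.23 [ 0.4934 -0.2844  0.0971] w 0.0108 gf 40.0 F [11.1  0.6 -6.2]
36.81 [ 0.4971 -0.2847  0.118 ] w 0.0108 gf 40.0 F [12.1 -0.7 -8.9]
```

Run:
```python
from lid import *
for a,d in((.28,.002),(.36,.003),(.44,.003),(.5,.003),(PTR,.003)):
    arm.line_to(lidpt(a,d),rate=.05); st()
    if np.linalg.norm(status.read_state()["force"])>35: print("STOP");break
arm.sleep(.5); st()
p=np.array(status.read_state()["tool_pos"])+[0,0,arm.grasp_offset]
print("angle by height",np.arcsin((p[2]-.09)/.215)-.0186)
s=grab_frame("side");t=grab_frame("top")
import pickle; pickle.dump((s,t),open("e.pkl","wb"))
z2=lambda i:cv2.resize(i[:,:,::-1],(400,400),interpolation=cv2.INTER_CUBIC)
cv2.imwrite("pics/l2.png",np.hstack([z2(s["img"][75:175,320:420]),z2(t["img"][145:245,385:485])]))
```

```text
37.32 [ 0.5012 -0.2849  0.1341] w 0.011 gf 40.0 F [-2.9 -4.7 -4.7]
37.82 [ 0.5067 -0.2853  0.1502] w 0.0111 gf 40.0 F [-11.6  -5.6  -0.5]
38.31 [ 0.5134 -0.2857  0.1659] w 0.0106 gf 40.0 F [-12.9  -4.5  -0.8]
38.72 [ 0.5192 -0.2862  0.1774] w 0.0106 gf 40.0 F [-15.3  -4.3   1.4]
39.1 [ 0.5249 -0.2866  0.1874] w 0.0109 gf 40.0 F [-17.7  -4.9   3.1]
39.6 [ 0.5248 -0.2866  0.1873] w 0.0108 gf 40.0 F [-17.1  -2.7   3.6]
angle by height 0.5517792513743459
```

View pics/l2.png

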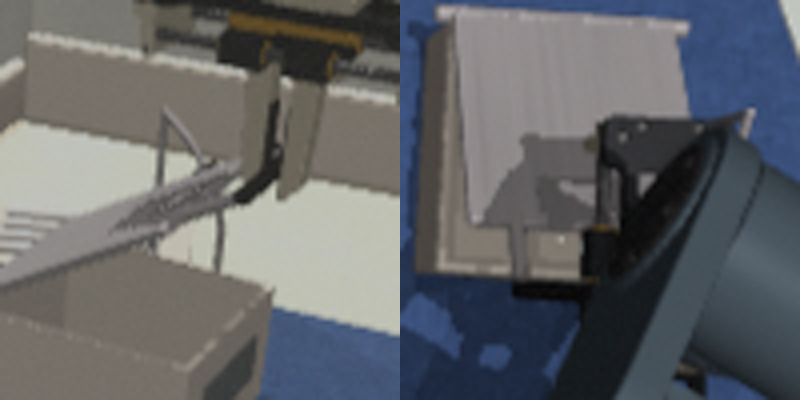

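The lid is up. The bar's left end is at (238,200) in the side crop, and the lid edge runs up towards the clamp at (207,163). I'll relax the sideways push and check the lid angle against the picture.

Run:
```python
from lid import *
from scipy.optimize import minimize_scalar
arm.line_to(lidpt(PTR,.0005),rate=.03); arm.sleep(.5); st()
s=grab_frame("side");t=grab_frame("top")
def W(q): c,n=np.cos(YAW),np.sin(YAW); return np.array([BOX[0]+c*q[0]-n*q[1],BOX[1]+n*q[0]+c*q[1],q[2]])
def P(f,r,y,a,h=.0): b=a; return proj(f,W((.085-r*np.cos(b)+h*np.sin(b),y,.09+r*np.sin(b)+h*np.cos(b))))[0]
# lid mask silhouettes vs angle: IoU of the projected plate outline with the network's lid region
for k,f in(("s",s),("t",t)):
    o=outline_of("lid",f)
    if not o: print(k,"none");continue
    m=o[0]["region"]; res=[]
    for a in np.arange(.3,.8,.02):
        im=np.zeros((400,640),np.uint8)
        pts=np.array([P(f,r,y,a,h) for r in(0,.17) for y in(-.075,.075) for h in(0,.008)],np.float32)
        arms=[np.array([P(f,.215,y,a,.004),P(f,.17,y,a,.004)]) for y in(-.045,.045)]
        cv2.fillConvexPoly(im,cv2.convexHull(pts).round().astype(int),1)
        for q in arms: cv2.line(im,*[tuple(int(v) for v in w.round()) for w in q],1,3)
        cv2.line(im,*[tuple(int(v) for v in P(f,.215,y,a,.004).round()) for y in(-.05,.05)],1,4)
        res.append(((im>0)&m).sum()/((im>0)|m).sum())
    i=int(np.argmax(res));print(k,round(o[0]["conf"],2),"best",.3+.02*i,np.round(res[max(0,i-3):i+4],3))
for a in(.48,.5536,.62): print(a,"bar left end px",((P(s,.215,.05,a,.004)-[320,75])*4).round(0),"top",((P(t,.215,.05,a,.004)-[385,145])*4).round(0), "corner s",((P(s,.17,.075,a,.008)-[320,75])*4).round(0),"corner t",((P(t,.17,.075,a,.008)-[385,145])*4).round(0))
o=outline_of("pointer",s)
for x in o[:2]: ys,xs=np.nonzero(x["region"]);print(x["conf"],xs.min(),xs.max(),ys.min(),ys.max())
print("tip expected s",P(s,.18,-.092,PTR),"t",P(t,.18,-.092,PTR))
cv2.imwrite("pics/l3.png",np.hstack([cv2.resize(f["img"][y:y+100,x:x+100,::-1],(400,400),interpolation=cv2.INTER_CUBIC) for f,x,y in((s,320,75),(t,385,145))]))
```

```text
40.45 [ 0.5246 -0.2866  0.1871] w 0.0106 gf 40.0 F [-1.1 -5.9 -6.5]
s 0.56 best 0.56 [0.657 0.699 0.745 0.758 0.659 0.589 0.483]
t 0.66 best 0.56 [0.627 0.644 0.655 0.671 0.668 0.659 0.65 ]
0.48 bar left end px [255. 216.] top [109. 300.] corner s [175. 240.] corner t [ 64. 231.]
0.5536 bar left end px [246. 193.] top [114. 287.] corner s [166. 222.] corner t [ 68. 220.]
0.62 bar left end px [236. 172.] top [120. 273.] corner s [158. 206.] corner t [ 72. 208.]
0.54 236 249 263 287
tip expected s [390.30134356 111.28226681] t [469.56117042 208.52375742]
```

View pics/l3.png

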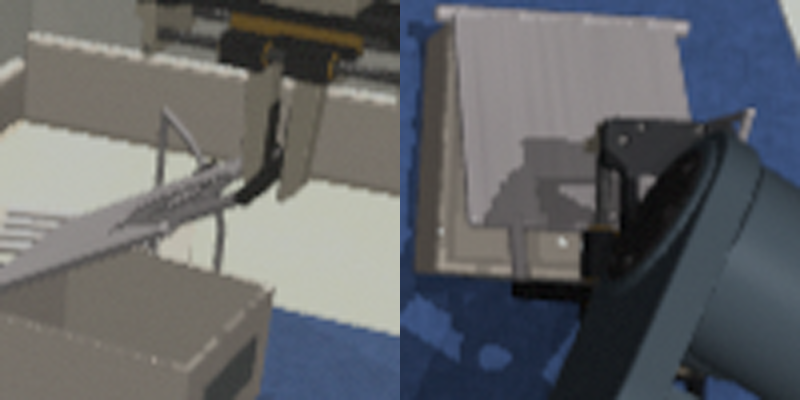

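The picture agrees: the bar end at (240,200) and lid corner at (70,222) match the projections for about 0.55 rad. The lid is still and the forces are low, so I'm handing in.

```bash
python3 -c "
from h import *
st(); print(finish_job())"
```

```text
40.7 [ 0.5246 -0.2866  0.1871] w 0.011 gf 40.0 F [-1.3 -6.5 -7.2]
the job is handed in; nothing more can be done
None
```

The job is handed in at 40.7 s of the 69 s allowed, though the verdict wasn't shown: the beads were stirred right round, the stirrer stands free in the pot with all six, and the gripper holds the lid still at about 0.55 rad, in line with the pointer (measured at 0.554).

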